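# Feel round a headlamp's trim ring

## Task

Check the trim ring of the headlamp on the stall for dents: with the fingers closed and pointing down, set the fingertips lightly on the metal ring at its screw tab and run them along it clockwise, seen from above, all the way round and back to the tab, then draw the hand away. Keep off the glass, and press so gently that the sprung ring stays well clear of its stop. Do not shift or lift the lamp or disturb the other things.

Things in the scene. Friction and masses are not known exactly. Their poses are not given: they have to be found in the camera images.
- lamp: Loose round car headlamp lying face up on the stall: black bowl, 116 mm wide at the foot and 177 mm at the top, bearing a bright metal trim ring and flat glass. About 2 kg in all, 108 mm tall. Origin: centre of its underside; z up; its -x axis points from the lamp's centre to the screw tab of the ring.
- ring (a joint): How far the trim ring is pressed down into the bowl, m: 0 = up at rest, 0.012 = stop. Springs carry it level: about 2 N starts it moving, then 0.5 N per mm, and it comes back up when let go.
- lens: Flat pale ribbed glass inside the ring, 160 mm across; origin 100 mm above the table, on the lamp's axis; its top face is 3.5 mm below this origin and so 11.5 mm below the top of the ring. It sinks with the ring.
- blinker: Bystander: amber indicator lens standing on its base, 68 mm across, 50 mm tall; origin at the centre of its underside.
- carton: Bystander: small cardboard bulb box, 40 x 40 x 70 mm tall; origin at the centre of its underside.
- driver: Bystander: screwdriver lying on the table, 180 mm long, along its x axis.
- mark0 (a point): Point on the top of the bright metal trim ring beside the screw tab (tab: flat tongue 22 mm wide, jutting 23 mm outwards from the ring, its top 8 mm below the ring's top, with a screw head). The ring is a round bar 16 mm thick bent to a level circle, 170 mm across on the bar's centre line, 186 mm over all; its top is 108 mm above the table.
- mark1 (a point): Unmarked point on the top of the ring's bar, 40 degrees clockwise (seen from above) round the ring from the tab.
- mark2 (a point): Unmarked point on the top of the ring's bar, 80 degrees clockwise (seen from above) round the ring from the tab.
- mark3 (a point): Unmarked point on the top of the ring's bar, 120 degrees clockwise (seen from above) round the ring from the tab.
- mark4 (a point): Unmarked point on the top of the ring's bar, 160 degrees clockwise (seen from above) round the ring from the tab.
- mark5 (a point): Unmarked point on the top of the ring's bar, 200 degrees clockwise (seen from above) round the ring from the tab.
- mark6 (a point): Unmarked point on the top of the ring's bar, 240 degrees clockwise (seen from above) round the ring from the tab.
- mark7 (a point): Unmarked point on the top of the ring's bar, 280 degrees clockwise (seen from above) round the ring from the tab.
- mark8 (a point): Unmarked point on the top of the ring's bar, 320 degrees clockwise (seen from above) round the ring from the tab.
There are look-alikes about, which are no part of the job. Of the things that look like the lamp, the smaller one is meant.

How it is judged:
On the way, in this order (a step that is already met when the one before it is completed fails the run):
1. the fingertips touch the ring beside the screw tab (horizontal distance between the grasp point and mark0 below 0.02 m and contact force between the fingers and ring above 0.3 N), for 0.05 s.
2. then they touch it 40 degrees clockwise from the tab (TCP within 20 mm of that point, seen from above) (horizontal distance between the grasp point and mark1 below 0.02 m and contact force between the fingers and ring above 0.3 N), for 0.05 s.
3. then they touch it 80 degrees clockwise from the tab (TCP within 20 mm of that point, seen from above) (horizontal distance between the grasp point and mark2 below 0.02 m and contact force between the fingers and ring above 0.3 N), for 0.05 s.
4. then they touch it 120 degrees clockwise from the tab (TCP within 20 mm of that point, seen from above) (horizontal distance between the grasp point and mark3 below 0.02 m and contact force between the fingers and ring above 0.3 N), for 0.05 s.
5. then they touch it 160 degrees clockwise from the tab (TCP within 20 mm of that point, seen from above) (horizontal distance between the grasp point and mark4 below 0.02 m and contact force between the fingers and ring above 0.3 N), for 0.05 s.
6. then they touch it 200 degrees clockwise from the tab (TCP within 20 mm of that point, seen from above) (horizontal distance between the grasp point and mark5 below 0.02 m and contact force between the fingers and ring above 0.3 N), for 0.05 s.
7. then they touch it 240 degrees clockwise from the tab (TCP within 20 mm of that point, seen from above) (horizontal distance between the grasp point and mark6 below 0.02 m and contact force between the fingers and ring above 0.3 N), for 0.05 s.
8. then they touch it 280 degrees clockwise from the tab (TCP within 20 mm of that point, seen from above) (horizontal distance between the grasp point and mark7 below 0.02 m and contact force between the fingers and ring above 0.3 N), for 0.05 s.
9. then they touch it 320 degrees clockwise from the tab (TCP within 20 mm of that point, seen from above) (horizontal distance between the grasp point and mark8 below 0.02 m and contact force between the fingers and ring above 0.3 N), for 0.05 s.
10. and at last beside the tab again (all of step 1), for 0.05 s.
At the end, for the whole second after the job is handed in: The whole ring has been followed clockwise from the tab to the tab; the ring is up again (pressed less than 2 mm), the lamp rests level within 20 mm of where it was, and the blinker, carton and screwdriver lie within 20 mm of where they were (value of joint ring below 0.002 m and distance of each of lamp, blinker, carton, driver from where it was at the start of the episode below 0.02 m and angle between lamp's own z axis and vertical below 0.05 rad and linear speed of lamp below 0.01 m/s); the robot touches nothing.
It fails at once if the ring is pressed more than 10.5 mm down, almost to its stop (value of joint ring above 0.0105 m).
It fails at once if the fingers press the ring with more than 20 N (contact force between the fingers and ring above 20 N).
It fails at once if the fingers touch the glass (contact force between the fingers and lens above 0.3 N).
It fails at once if the lamp is shifted more than 20 mm, lifted or tipped (distance of lamp from where it was at the start of the episode above 0.02 m or height (world z) of lamp above 0.012 m or angle between lamp's own z axis and vertical above 0.15 rad).
It fails at once if a bystander is moved more than 20 mm (distance of any of blinker, carton, driver from where it was at the start of the episode above 0.02 m).
It also fails if it takes over 64 s, if anything falls off the work surface, if the arm or the gripper's body presses on something with over 40 N, if the wrist force passes 120 N, or if a joint passes its speed limit or range.

## Robot

A 7-joint arm with a two-finger parallel gripper is mounted at the origin on the work surface. World frame = base frame: x ahead of the robot, y to its left, z up, the work surface at z = 0. Lengths are in m, angles in rad, forces in N, time in s.
With the tool pointing down it reaches from about 0.4 to 0.85 m from the base axis. Payload 10.4 kg.
Tool frame: the origin (TCP) lies between the finger pads, 19 mm behind the fingertips; this is the grasp point; z points along the fingers, y is the line along which they close (so a half turn about z gives the same grasp; the last joint's range is limited). The gripper opens to 85 mm and grips with 20 to 120 N. Pads are 22 mm wide; open, the fingers measure 114 mm over their backs; the gripper's body (76 mm by 85 mm) begins 54 mm behind the grasp point. The pads swing forward as they close: fully open they stand 13 mm farther back than shut.
Start: joints at [1.125, 0.332, -0.065, 1.46, 0.022, 1.35, -0.088], TCP at [0.256, -0.57, 0.25] pointing down, gripper open.
Joint ranges: [-2.6, 2.6], [-0.5, 2.12], [-1.47, 1.34], [0.16, 2.42], [-1.27, 4.41], [0.06, 2.06], [-2.6, 2.6]. Speed limits (rad/s): [2.22, 2.22, 2.79, 2.79, 3.14, 3.14, 3.14].

## Interface

Orientations are given as a unit quaternion [x, y, z, w].
In Python, from workcell import status, viewer, manip gives the robot as it stands.
- The arm moves only by the tool play_rows, never from a script. Its argument "plan" is one flat list of numbers, 7 for each row, row after row: the turn, a rotation vector about the tool's x, y, z in degrees, then the shift along the tool's x, y, z in m, then the opening, from 0 (shut) to 1 (fully open). In form: [ax, ay, az, dx, dy, dz, grip, ax, ay, az, dx, dy, dz, grip, ...]. A call has 1 to 20 rows; each row is the pose to reach, as a shift and turn from the pose commanded when the call began, along the tool's axes at that moment; what a row does not reach only later rows make up. A row lasts 1/8 s, in which the tool goes at most 62.5 mm and 10.7 degrees, less where a joint would pass 70% of its speed; a pose out of reach is approached as far as the arm can. A call with a gripper value outside its range is refused whole. The fingers move at their own pace and stop on an object; "squeeze" is the grip in N (left out, the last holds). Time passes only in rows, so rows that repeat a pose let the fingers close. It gives the time, the measured TCP pose, the force, the opening and the grip force at its end, in the units of the state.
- status.get_obs(): the state, without advancing time (a new reading comes with each control period).
- viewer.camera(name): name is "side" or "top"; returns the picture (480x640x3 uint8, red, green, blue); there is no depth.
- viewer.camera_model(name): a dict with "fx", "fy", "cx", "cy" (pixels), "R" (3x3) and "t" (3): a world point X has camera coordinates R X + t. Camera axes: x right, y down, z forward; pixel columns grow to the right and rows downward; lengths in m; the calibration is good to about 2 mm. A picture is of the moment at which its call begins. camera_model takes no time and is no camera call.
- manip.hand_in(): hands the job in; it is judged then, once.
The state is a dict: "clock": time; "joint_pos": joint angles; "joint_velocities": joint speeds; "tau": joint torques, N m; "position": TCP position; "ee_rot": TCP orientation; "ft_force": force on the tool from outside, world axes, zero at the start; "torque": the same for the moment, N m; "grip_width": opening from 0.0 (shut) to 1.0 (fully open); "grasp_force": force on a finger pad.
Only numpy, scipy, OpenCV 4.12 (cv2) and the standard library are available. Lean on these libraries where they do the work, as an engineer would, in place of code of your own. Each camera call takes 0.05 s, during which the arm holds its last target. There are 200 camera calls.

## Working session

There is one attempt and no reset: what is moved stays moved. The work goes in short steps, Python scripts to look and compute and a tool call to move; the robot and the scene stay as the last step left them, time stands still between calls to the robot, and variables do not carry over. Pictures are saved under pics/ and viewed, at most 10 in all, crops included, and the job is handed in when it is done.

Besides the shell and the picture viewer there is one more tool, called by a JSON object that holds its "fn" and its "kwargs". play_rows: Moves the arm, as the interface text tells. Its arguments: {"type":"object","properties":{"plan":{"type":"array","items":{"type":"number"}},"squeeze":{"type":"number"}},"required":["plan"]}

```bash
mkdir -p pics; python3 - <<'E'
from workcell import status, viewer
import cv2, numpy as np
for n in ("top","side"):
    im=viewer.camera(n); cv2.imwrite(f"pics/{n}0.png",im[:,:,::-1])
    m=viewer.camera_model(n); print(n,m)
o=status.get_obs(); print({k:np.round(v,4) for k,v in o.items()})
E
```

```text
top {'fx': 472.65143155516364, 'fy': 472.65143155516364, 'cx': 309.99599498651514, 'cy': 244.58548679208678, 'R': array([[-0.00442036, -0.99996026,  0.00774153],
       [-0.99401203,  0.00354856, -0.10921304],
       [ 0.10918122, -0.00817793, -0.99398822]]), 't': array([-0.03269432,  0.55661469,  1.15965   ])}
side {'fx': 450.44046202714395, 'fy': 450.44046202714395, 'cx': 320.60042414801984, 'cy': 242.51957771790367, 'R': array([[-0.96527198, -0.26043257, -0.02061283],
       [-0.16609004,  0.67266997, -0.72106117],
       [ 0.20165344, -0.69259655, -0.69256473]]), 't': array([0.52608399, 0.18558542, 1.00426644])}
{'clock': np.float64(0.1), 'joint_pos': array([ 1.1254,  0.3328, -0.0647,  1.4609,  0.0216,  1.3499, -0.0885]), 'joint_velocities': array([ 0.0007, -0.001 , -0.0016, -0.0039,  0.0013, -0.0015, -0.    ]), 'tau': array([ 2.30000e-03, -6.26747e+01,  5.00000e-02, -3.92431e+01,
        1.65000e-02,  7.10000e-03,  0.00000e+00]), 'position': array([ 0.2563, -0.5697,  0.2493]), 'ee_rot': array([ 9.777e-01,  2.098e-01, -2.000e-04, -6.000e-04]), 'ft_force': array([-0.7101,  1.282 ,  0.8693]), 'torque': array([ 0.0115, -0.0029, -0.026 ]), 'grasp_force': np.float64(0.0), 'grip_width': np.float64(1.0004)}
```

View pics/top0.png

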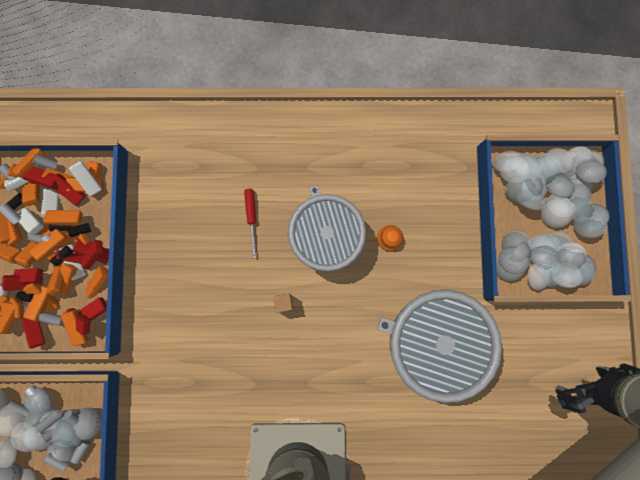

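View pics/side0.png

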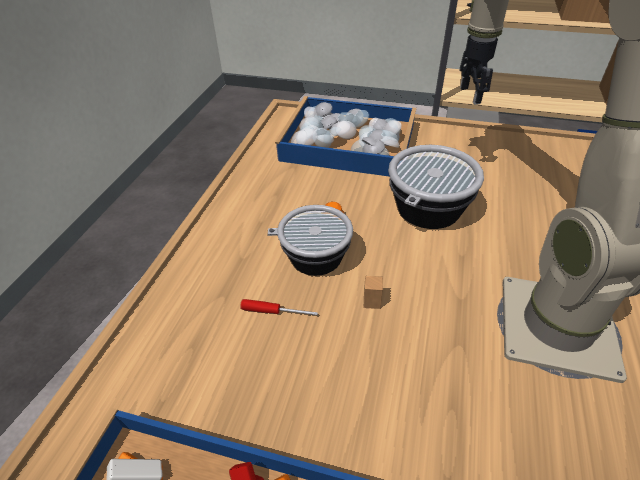

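The top view shows the small lamp centred near (327,233) with its tab at (314,190). The larger look-alike is at (446,346), the blinker at (390,237), the carton at (285,302) and the driver near (251,222).

```bash
cat > h.py <<'E'
import numpy as np, cv2
from workcell import status, viewer
def cast(n,uv,z):
    m=viewer.camera_model(n); R=np.array(m['R']);t=np.array(m['t'])
    uv=np.atleast_2d(uv).astype(float)
    d=np.c_[(uv[:,0]-m['cx'])/m['fx'],(uv[:,1]-m['cy'])/m['fy'],np.ones(len(uv))]@R
    c=-R.T@t
    return c+d*((z-c[2])/d[:,2])[:,None]
E
python3 - <<'E'
from h import *
from scipy.optimize import least_squares
for n,box in (("top",(280,178,374,280)),("side",(262,200,358,262))):
    im=cv2.imread(f"pics/{n}0.png"); hsv=cv2.cvtColor(im,cv2.COLOR_BGR2HSV)
    mk=((hsv[...,1]<50)&(hsv[...,2]>90)).astype(np.uint8)
    b=np.zeros_like(mk); x0,y0,x1,y1=box; b[y0:y1,x0:x1]=mk[y0:y1,x0:x1]
    b=cv2.morphologyEx(b,cv2.MORPH_CLOSE,np.ones((5,5)))
    c=max(cv2.findContours(b,0,cv2.CHAIN_APPROX_NONE)[0],key=cv2.contourArea)[:,0]
    P=cast(n,c+0.0,0.100)[:,:2]
    f=lambda q:np.hypot(P[:,0]-q[0],P[:,1]-q[1])-q[2]
    q=least_squares(f,[*P.mean(0),.093],loss='soft_l1',f_scale=.001).x
    r=f(q); print(n,q.round(4),"rms",np.sqrt(np.mean(r[r<.004]**2)).round(4), "n",len(c))
    T=cast(n,c[r>.008]+0.,.098)[:,:2]-q[:2]
    a=np.degrees(np.arctan2(T[:,1],T[:,0])); print(" tab deg",a.mean(),a.min(),a.max(), (np.hypot(*T.T)).max())
    cv2.imwrite(f"pics/m_{n}.png",b*255)
print("carton",cast("top",[283,299],.07),"blinker",cast("top",[390,237],.04))
E
```

```text
top [ 0.5794 -0.0739  0.0916] rms 0.0009 n 234
 tab deg 16.031877732008333 9.905083554910753 21.927503471638328 0.11531851419072774
side [ 0.5795 -0.0747  0.093 ] rms 0.0014 n 204
 tab deg 17.125222331947185 10.366986572138144 24.276726683518593 0.11393699562156831
carton [[0.4208429  0.03085906 0.07      ]] blinker [[ 0.57385631 -0.23542165  0.04      ]]
```

{"fn": "play_rows", "kwargs": {"plan": [0, 0, -2, 0.01, -0.005, -0.02, 0, 0, 0, -6, 0.04, -0.02, -0.04, 0, 0, 0, -10, 0.08, -0.042, -0.05, 0, 0, 0, -15, 0.12, -0.063, -0.05, 0, 0, 0, -20, 0.16, -0.085, -0.05, 0, 0, 0, -25, 0.2, -0.106, -0.05, 0, 0, 0, -30, 0.24, -0.127, -0.05, 0, 0, 0, -35, 0.28, -0.148, -0.05, 0, 0, 0, -40, 0.32, -0.169, -0.05, 0, 0, 0, -45, 0.36, -0.19, -0.05, 0, 0, 0, -50, 0.4, -0.211, -0.04, 0, 0, 0, -54, 0.44, -0.233, -0.03, 0, 0, 0, -58, 0.48, -0.254, -0.02, 0, 0, 0, -62, 0.52, -0.275, 0, 0, 0, 0, -64, 0.55, -0.291, 0.02, 0, 0, 0, -65.8, 0.57, -0.301, 0.03, 0, 0, 0, -65.8, 0.583, -0.308, 0.04, 0, 0, 0, -65.8, 0.583, -0.308, 0.05, 0, 0, 0, -65.8, 0.583, -0.308, 0.05, 0, 0, 0, -65.8, 0.583, -0.308, 0.05, 0], "squeeze": 20}}

```text
clock: 2.6
position: [0.6616, -0.0512, 0.2006]
ee_rot: [0.708, 0.707, -0.0, 0.0]
ft_force: [-0.3, 0.4, 0.0]
grip_width: -0.001
grasp_force: 0.0
```

```bash
python3 - <<'E'
from h import *
o=status.get_obs(); print({k:np.round(o[k],4) for k in ("clock","position","ee_rot","ft_force","grip_width","joint_pos")})
a=viewer.camera("top")[150:300,250:450]; b=viewer.camera("side")[150:300,230:430]
cv2.imwrite("pics/c1.png",cv2.resize(np.vstack([a,b]),None,fx=2,fy=2)[:,:,::-1])
E
```

```text
{'clock': np.float64(2.6), 'position': array([ 0.6616, -0.0512,  0.2006]), 'ee_rot': array([ 7.076e-01,  7.066e-01, -0.000e+00,  5.000e-04]), 'ft_force': array([-0.2863,  0.3805,  0.0185]), 'grip_width': np.float64(-0.0012), 'joint_pos': array([ 0.3876,  0.4984, -0.5334,  1.391 ,  0.2544,  1.3198, -0.1566])}
```

View pics/c1.png

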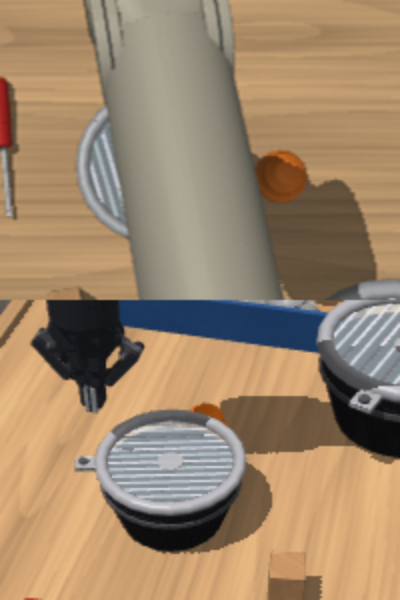

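The side crop shows the shut fingers above the ring by the tab at crop (85,463), and nothing has been disturbed. I'll descend to contact next.

{"fn": "play_rows", "kwargs": {"plan": [0, 0, 0, 0.001, -0.001, 0.01, 0, 0, 0, 0, 0.001, -0.001, 0.03, 0, 0, 0, 0, 0.001, -0.001, 0.05, 0, 0, 0, 0, 0.001, -0.001, 0.06, 0, 0, 0, 0, 0.001, -0.001, 0.065, 0, 0, 0, 0, 0.001, -0.001, 0.068, 0, 0, 0, 0, 0.001, -0.001, 0.07, 0, 0, 0, 0, 0.001, -0.001, 0.072, 0, 0, 0, 0, 0.001, -0.001, 0.074, 0, 0, 0, 0, 0.001, -0.001, 0.075, 0, 0, 0, 0, 0.001, -0.001, 0.076, 0, 0, 0, 0, 0.001, -0.001, 0.077, 0, 0, 0, 0, 0.001, -0.001, 0.077, 0, 0, 0, 0, 0.001, -0.001, 0.077, 0]}}

```text
clock: 4.45
position: [0.6609, -0.0489, 0.1232]
ee_rot: [0.707, 0.707, 0.0, 0.0]
ft_force: [0.6, 0.3, 4.7]
grip_width: 0.002
grasp_force: 2.0
```

About 4 N at 4 mm of press. I'll compute the arc in tool axes (dx = world y, dy = world x).

```bash
python3 - <<'E'
import numpy as np
for s in range(4):
    t0=16.5-90*s; t=np.radians(t0-5*np.arange(1,19)); a=np.radians(t0)
    print(f"from {t0} end {np.round([.5794+.085*np.cos(t[-1]),-.0743+.085*np.sin(t[-1])],4)}")
    print(" ".join(f"{x:.3f},{y:.3f}" for x,y in zip(.085*(np.sin(t)-np.sin(a)),.085*(np.cos(t)-np.cos(a)))))
E
```

```text
from 16.5 end [ 0.6035 -0.1558]
-0.007,0.002 -0.015,0.003 -0.022,0.003 -0.029,0.003 -0.037,0.003 -0.044,0.001 -0.051,-0.001 -0.058,-0.004 -0.065,-0.007 -0.071,-0.011 -0.077,-0.015 -0.083,-0.020 -0.088,-0.025 -0.092,-0.031 -0.097,-0.037 -0.100,-0.044 -0.103,-0.050 -0.106,-0.057
from -73.5 end [ 0.4979 -0.0984]
-0.002,-0.007 -0.003,-0.015 -0.003,-0.022 -0.003,-0.029 -0.003,-0.037 -0.001,-0.044 0.001,-0.051 0.004,-0.058 0.007,-0.065 0.011,-0.071 0.015,-0.077 0.020,-0.083 0.025,-0.088 0.031,-0.092 0.037,-0.097 0.044,-0.100 0.050,-0.103 0.057,-0.106
from -163.5 end [0.5553 0.0072]
0.007,-0.002 0.015,-0.003 0.022,-0.003 0.029,-0.003 0.037,-0.003 0.044,-0.001 0.051,0.001 0.058,0.004 0.065,0.007 0.071,0.011 0.077,0.015 0.083,0.020 0.088,0.025 0.092,0.031 0.097,0.037 0.100,0.044 0.103,0.050 0.106,0.057
from -253.5 end [ 0.6609 -0.0502]
0.002,0.007 0.003,0.015 0.003,0.022 0.003,0.029 0.003,0.037 0.001,0.044 -0.001,0.051 -0.004,0.058 -0.007,0.065 -0.011,0.071 -0.015,0.077 -0.020,0.083 -0.025,0.088 -0.031,0.092 -0.037,0.097 -0.044,0.100 -0.050,0.103 -0.057,0.106
```

{"fn": "play_rows", "kwargs": {"plan": [0, 0, 0, -0.007, 0.002, 0, 0, 0, 0, 0, -0.015, 0.003, 0, 0, 0, 0, 0, -0.022, 0.003, 0, 0, 0, 0, 0, -0.029, 0.003, 0, 0, 0, 0, 0, -0.037, 0.003, 0, 0, 0, 0, 0, -0.044, 0.001, 0, 0, 0, 0, 0, -0.051, -0.001, 0, 0, 0, 0, 0, -0.058, -0.004, 0, 0, 0, 0, 0, -0.065, -0.007, 0, 0, 0, 0, 0, -0.071, -0.011, 0, 0, 0, 0, 0, -0.077, -0.015, 0, 0, 0, 0, 0, -0.083, -0.02, 0, 0, 0, 0, 0, -0.088, -0.025, 0, 0, 0, 0, 0, -0.092, -0.031, 0, 0, 0, 0, 0, -0.097, -0.037, 0, 0, 0, 0, 0, -0.1, -0.044, 0, 0, 0, 0, 0, -0.103, -0.05, 0, 0, 0, 0, 0, -0.106, -0.057, 0, 0, 0, 0, 0, -0.106, -0.057, 0, 0]}}

```text
clock: 6.82
position: [0.6028, -0.1556, 0.1229]
ee_rot: [0.707, 0.707, -0.001, -0.0]
ft_force: [-0.4, -0.1, 3.6]
grip_width: -0.0
grasp_force: 2.0
```

{"fn": "play_rows", "kwargs": {"plan": [0, 0, 0, -0.002, -0.007, 0, 0, 0, 0, 0, -0.003, -0.015, 0, 0, 0, 0, 0, -0.003, -0.022, 0, 0, 0, 0, 0, -0.003, -0.029, 0, 0, 0, 0, 0, -0.003, -0.037, 0, 0, 0, 0, 0, -0.001, -0.044, 0, 0, 0, 0, 0, 0.001, -0.051, 0, 0, 0, 0, 0, 0.004, -0.058, 0, 0, 0, 0, 0, 0.007, -0.065, 0, 0, 0, 0, 0, 0.011, -0.071, 0, 0, 0, 0, 0, 0.015, -0.077, 0, 0, 0, 0, 0, 0.02, -0.083, 0, 0, 0, 0, 0, 0.025, -0.088, 0, 0, 0, 0, 0, 0.031, -0.092, 0, 0, 0, 0, 0, 0.037, -0.097, 0, 0, 0, 0, 0, 0.044, -0.1, 0, 0, 0, 0, 0, 0.05, -0.103, 0, 0, 0, 0, 0, 0.057, -0.106, 0, 0, 0, 0, 0, 0.057, -0.106, 0, 0]}}

```text
clock: 9.2
position: [0.4973, -0.0967, 0.1229]
ee_rot: [0.707, 0.708, -0.0, -0.001]
ft_force: [-0.7, 1.5, 5.0]
grip_width: -0.002
grasp_force: 2.0
```

```bash
python3 - <<'E'
from h import *
o=status.get_obs(); print({k:np.round(o[k],4) for k in ("clock","position","ft_force","joint_pos")})
a=viewer.camera("side")[130:350,180:480]
cv2.imwrite("pics/c2.png",cv2.resize(a,None,fx=2,fy=2)[:,:,::-1])
E
```

```text
{'clock': np.float64(9.2), 'position': array([ 0.4973, -0.0967,  0.1229]), 'ft_force': array([-0.668 ,  1.4663,  4.974 ]), 'joint_pos': array([ 0.6218,  0.2397, -0.5753,  1.8937,  0.1484,  1.0513, -0.0129])}
```

View pics/c2.png

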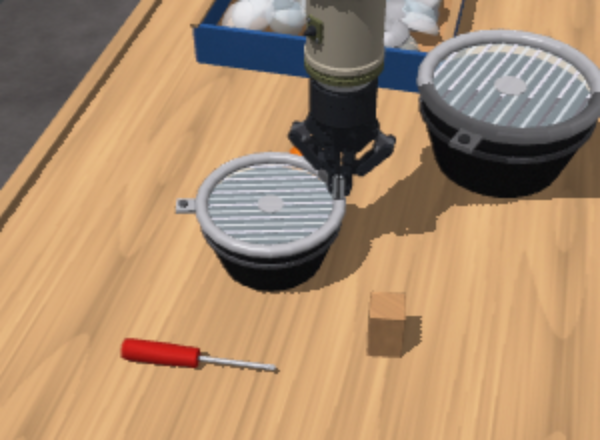

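The side crop shows the fingertips on the ring bar at crop (337,190). The lamp centre is at about (270,203), which is full-image (315,231) and so unmoved. I'll carry on.

{"fn": "play_rows", "kwargs": {"plan": [0, 0, 0, 0.007, -0.002, 0, 0, 0, 0, 0, 0.015, -0.003, 0, 0, 0, 0, 0, 0.022, -0.003, 0, 0, 0, 0, 0, 0.029, -0.003, 0, 0, 0, 0, 0, 0.037, -0.003, 0, 0, 0, 0, 0, 0.044, -0.001, 0, 0, 0, 0, 0, 0.051, 0.001, 0, 0, 0, 0, 0, 0.058, 0.004, 0, 0, 0, 0, 0, 0.065, 0.007, 0, 0, 0, 0, 0, 0.071, 0.011, 0, 0, 0, 0, 0, 0.077, 0.015, 0, 0, 0, 0, 0, 0.083, 0.02, 0, 0, 0, 0, 0, 0.088, 0.025, 0, 0, 0, 0, 0, 0.092, 0.031, 0, 0, 0, 0, 0, 0.097, 0.037, 0, 0, 0, 0, 0, 0.1, 0.044, 0, 0, 0, 0, 0, 0.103, 0.05, 0, 0, 0, 0, 0, 0.106, 0.057, 0, 0, 0, 0, 0, 0.106, 0.057, 0, 0]}}

```text
clock: 11.62
position: [0.5557, 0.0086, 0.1232]
ee_rot: [0.707, 0.707, 0.001, 0.0]
ft_force: [1.8, 0.8, 4.7]
grip_width: 0.004
grasp_force: 1.8
```

{"fn": "play_rows", "kwargs": {"plan": [0, 0, 0, 0.002, 0.007, 0, 0, 0, 0, 0, 0.003, 0.015, 0, 0, 0, 0, 0, 0.003, 0.022, 0, 0, 0, 0, 0, 0.003, 0.029, 0, 0, 0, 0, 0, 0.003, 0.037, 0, 0, 0, 0, 0, 0.001, 0.044, 0, 0, 0, 0, 0, -0.001, 0.051, 0, 0, 0, 0, 0, -0.004, 0.058, 0, 0, 0, 0, 0, -0.007, 0.065, 0, 0, 0, 0, 0, -0.011, 0.071, 0, 0, 0, 0, 0, -0.015, 0.077, 0, 0, 0, 0, 0, -0.02, 0.083, 0, 0, 0, 0, 0, -0.025, 0.088, 0, 0, 0, 0, 0, -0.031, 0.092, 0, 0, 0, 0, 0, -0.037, 0.097, 0, 0, 0, 0, 0, -0.044, 0.1, 0, 0, 0, 0, 0, -0.05, 0.103, 0, 0, 0, 0, 0, -0.057, 0.106, 0, 0, 0, 0, 0, -0.057, 0.106, 0, 0, 0, 0, 0, -0.057, 0.106, 0, 0]}}

```text
clock: 14.12
position: [0.6611, -0.0502, 0.1232]
ee_rot: [0.707, 0.707, -0.0, 0.001]
ft_force: [1.1, -2.7, 3.8]
grip_width: 0.002
grasp_force: 1.9
```

Back at the tab with about 4 N. Now I'll draw the hand up.

{"fn": "play_rows", "kwargs": {"plan": [0, 0, 0, 0, 0, 0, 0, 0, 0, 0, 0, 0, -0.003, 0, 0, 0, 0, 0, 0, -0.006, 0, 0, 0, 0, 0, 0, -0.012, 0, 0, 0, 0, 0, 0, -0.03, 0, 0, 0, 0, 0, 0, -0.06, 0, 0, 0, 0, 0, 0, -0.09, 0, 0, 0, 0, 0, 0, -0.1, 0, 0, 0, 0, 0, 0, -0.1, 0, 0, 0, 0, 0, 0, -0.1, 0, 0, 0, 0, 0, 0, -0.1, 0]}}

```text
clock: 15.5
position: [0.6603, -0.0489, 0.2218]
ee_rot: [0.707, 0.707, -0.001, -0.001]
ft_force: [-0.3, -0.6, -0.0]
grip_width: -0.0
grasp_force: 0.0
```

```bash
python3 - <<'E'
from h import *
a=viewer.camera("side"); b=cv2.imread("pics/side0.png")[:,:,::-1]
cv2.imwrite("pics/c3.png",cv2.resize(np.hstack([b[180:340,225:425],a[180:340,225:425]]),None,fx=2,fy=2)[:,:,::-1])
E
```

```text
(no output)
```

View pics/c3.png

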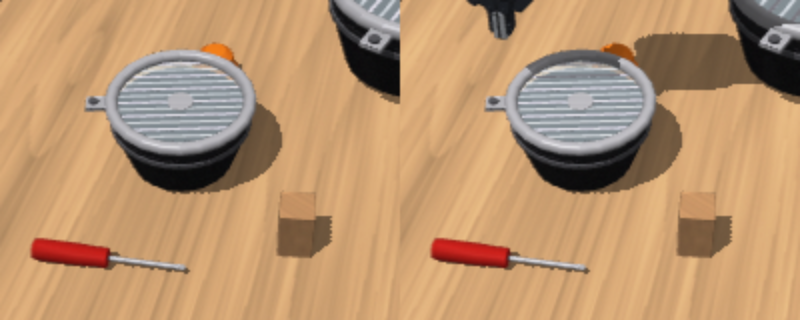

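In the before-and-after view the lamp sits at (180,102) and (580,102) with its tab in the same place. The blinker, carton and driver are also unmoved, and the hand is clear.

```bash
python3 -c "
from workcell import manip
print(manip.hand_in())"
```

```text
the job is handed in; nothing more can be done
None
```

The fingertips went once round the small lamp's trim ring, clockwise from tab to tab, with 3.6–5 N and about 4 mm of press at each stop. The hand then drew clear, nothing looked moved in the final picture, and the job is handed in; no verdict came back.

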